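# Throw the interlocked isolator and lock levers

### The arm

A 7-joint arm with a two-finger parallel gripper is mounted at the origin on a cart in front of the work surface, level with it; the furniture and walls round the work are solid. World frame = base frame: x ahead of the robot, y to its left, z up, the work surface at z = 0. Lengths are in mm, angles in rad, forces in N, time in s.
With the tool pointing down it reaches from about 400 to 875 mm from the base axis. Payload 4.4 kg.
Tool frame: the origin (TCP) lies midway between the tips of the shut fingers; the grasp point (between the pads) lies 19 mm behind it (arm.grip_depth is the y of the grasp point in the tool frame, in mm); y points along the fingers, z is the direction in which the jaws open and shut, and the axes are right-handed (so a half turn about y gives the same grasp; the last joint's range is limited). The gripper opens to 85 mm and grips with 20 to 120 N. Pads are 22 mm wide; open, the fingers measure 114 mm over their backs; the gripper's body (76 mm by 85 mm) begins 54 mm behind the grasp point. The pads swing forward as they close: fully open they stand 13 mm farther back than shut.
Start: joints at [1.233, 0.628, 0.038, 1.517, -0.027, 0.996, -0.02], TCP at [174.53, -626.145, 231.313] pointing down, gripper open.
Joint ranges: [-3.06, 3.06], [-0.37, 2.12], [-1.25, 1.32], [0.18, 2.47], [-1.1, 4.24], [0.23, 1.98], [-2.94, 2.94]. Speed limits (rad/s): [2.57, 2.57, 3.14, 3.14, 3.14, 3.14, 3.14].

### API

Orientations are given as [roll, pitch, yaw] about the fixed x, y, z axes, in that order (R = Rz(yaw) Ry(pitch) Rx(roll)).
In Python, from plant import telemetry, camera, camera_params, close_job, nets, arm gives the robot as it stands. The module is installed in compiled form; this text tells all that it offers.
- The arm moves only by the shell command python3 -m crank 'ROWS' [FORCE]. ROWS is JSON, a list of rows, each a list of 5 numbers: the shift along the tool's x, y, z in m, then the turn about the tool's y in degrees, then the finger opening in m, from 0 to 0.0854. A call has 1 to 5 rows; each row is the pose to reach, as a shift and turn from the pose measured when the call began, along the tool's axes at that moment; what a row does not reach only later rows make up. A row lasts 1/10 s, in which the tool goes at most 50 mm and 8.59 degrees, less where a joint would pass 70% of its speed; a pose out of reach is approached as far as the arm can. A call with a gripper value outside its range is refused whole. The fingers move at their own pace and stop on an object; FORCE is the grip in N (left out, the last holds). Time passes only in rows, so rows that repeat a pose let the fingers close. It gives the time, the measured TCP pose, the force and the opening at its end, in the units of the state.
- telemetry.get_state(): the state, without advancing time (a new reading comes with each control period).
- camera(name): name is "scene" or "top"; returns (picture, depth): 420x560x3 uint8, red, green, blue; 420x560 float32, mm along the optical axis (not along the pixel's ray), 0 where there is no reading.
- camera_params(name): a dict with "mtx" (3x3 intrinsics, pixels), "position" and "rotation" of the camera in the world. Camera axes: x right, y up, looking along -z (the intrinsics and any distortion apply to the point x, -y, -z); pixel columns grow to the right and rows downward; lengths in mm; the calibration is good to about 2 mm. A picture is of the moment at which its call begins. camera_params takes no time and is no camera call.
- close_job(): hands the job in, once; it reports no verdict.
Trained networks look in the newest picture that a camera, given by its name, has taken for a name from the list of things; names that differ only in an ending like _2 or _b are one class to them, and where a whole thing is asked for, a point or a joint stands for the part that bears it (a point fixed in the world has none). Each returns a list of dicts, best first, with "confidence" (0 to 1); they miss things now and then, are a little off and sometimes report something else, mostly with a low value. They report only what shows in the picture. A call takes as long as a camera call.
- nets.recognise(target, camera): "uv" ([column, row] in pixels, amid what is visible of it).
The state is a dict: "clock": time; "joint_pos": joint angles; "qvel": joint speeds; "joint_torque": joint torques, N m; "tool_pos": TCP position; "tool_rot": TCP orientation; "wrist_force": force on the tool from outside, world axes, zero at the start; "torque": the same for the moment, N m; "finger_gap": finger opening in mm.
Only numpy, scipy, OpenCV 4.12 (cv2) and the standard library are available. Lean on these libraries where they do the work, as an engineer would, in place of code of your own. Each camera call takes 0.05 s, during which the arm holds its last target.

### The job

Before the pump is worked on, make its interlock box safe: swing the isolator lever (the one with the tall round post) clockwise as seen from above until you feel it come up firmly against its hidden stop, which frees the other lever; then swing the lock lever (the one with the ball) anticlockwise all the way to its own stop. Never force a lever: turn neither with more than 20 N at its grip, leave both levers where they are set and do not disturb the small parts lying on the bench.

Things in the scene. Friction and masses are not known exactly. Their poses are not given: they have to be found in the camera images.
- interlock_box: Plain grey steel box fixed to the bench, 154 (x) x 264 (y) x 85 mm high, on a foot plate 120 x 294 x 6 mm; origin at the centre of its underside; its x axis points away from the robot, y to the left along the box's length. It stands somewhere else and turned between -0.3 and +0.1 rad in each run. On its lid are two levers that swing level about upright shafts; in each lever is a torsion spring between shaft and lever arm.
- isolator_lever (a joint): Wind-up of the left (+y) lever's arm against its shaft, rad, positive when pushed clockwise; a spring of 16 N m/rad, so 0.0125 per 2.5 N at the grip; 0 when let go. The lever: flat steel arm 18 mm wide, z = 98 to 108 mm, with an upright black cylindrical grip 20 mm across at 80 mm from the shaft, z = 108 to 154 mm.
- lock_lever (a joint): Wind-up of the right (-y) lever's arm against its shaft, rad, positive when pushed anticlockwise; 16 N m/rad, so 0.011 per 2.5 N at the ball; 0 when let go. The lever: flat steel arm 18 mm wide, z = 98 to 108 mm, with a black ball 32 mm across (z = 120 to 152 mm) on a 12 mm stem at 70 mm from the shaft.
- isolator_grip (a point): Centre of the isolator lever's cylindrical grip, half-way up (z about 132 mm)
- lock_ball (a point): Centre of the lock lever's ball (z about 136 mm)
- isolator_axis (a point): Point on the isolator's upright shaft axis, at the height of the arm (z = 103 mm), 55 mm to the left (+y) of the box's centre
- lock_axis (a point): Point on the lock lever's upright shaft axis, at the height of the arm (z = 103 mm), 55 mm to the right (-y) of the box's centre
- isolator (a joint): Isolator shaft angle, rad, growing clockwise from above; at 0 the arm points to the box's front (-x). Starts at 0 to 0.25. A hidden stop is felt between 0.75 and 1.65, elsewhere in each run; only within about 0.03 of it is the lock freed. The shaft drags with 0.45 N m (6 N at the grip) and stays where left. Past the stop the force climbs about 2.5 N per mm.
- lock (a joint): Angle of the lock lever's shaft, rad, growing anticlockwise from above; at 0 the arm points to the box's front (its -x). It starts at 0 to 0.03. Blocked at about 0.13 until the isolator is at its stop; then it turns to its own stop at 1.15, dragging with about 0.25 N m, and stays. Thrown, it locks the isolator.
- seal: Bystander: seal ring, 62 mm across, 20 mm high, lying on the bench to the left of the box; not to be moved
- tape: Bystander: small white tape roll, 50 mm across, 14 mm high, lying to the left of the box; not to be moved
- wood_drift: Bystander: round wooden drift, 122 mm long, 19 mm thick, lying to the left of the box; not to be moved

How it is judged:
By the outcome, as a careful person would: the job done as asked, in the order asked, and still so for the second after the job is handed in, with the robot touching nothing.
It also fails if it takes over 72 s, if anything falls off the work surface, if the arm or the gripper's body presses on something with over 40 N, if the wrist force passes 120 N, or if a joint passes its speed limit or range.

## Working session

There is one attempt and no reset: what is moved stays moved. The work goes in short steps, Python scripts to look and compute and a shell command to move; the robot and the scene stay as the last step left them, time stands still between calls to the robot, and variables do not carry over. Pictures are saved under pics/ and viewed, and the job is handed in when it is done.

```bash
mkdir -p pics; ls; cat > h.py <<'E'
import numpy as np, cv2
from plant import telemetry, camera, camera_params, nets, arm
def ray(name,uv,z):
    p=camera_params(name);K=np.array(p["mtx"]);R=np.array(p["rotation"]);t=np.array(p["position"])
    d=np.linalg.inv(K)@np.array([uv[0],uv[1],1.]);d=R@np.array([d[0],-d[1],-d[2]])
    return t+d*(z-t[2])/d[2]
def pt(name,uv,dep):
    p=camera_params(name);K=np.array(p["mtx"]);R=np.array(p["rotation"]);t=np.array(p["position"])
    d=np.linalg.inv(K)@np.array([uv[0],uv[1],1.])*dep
    return t+R@np.array([d[0],-d[1],-d[2]])
def snap(name,fn):
    im,d=camera(name);cv2.imwrite('pics/'+fn,cv2.cvtColor(im,cv2.COLOR_RGB2BGR));return im,d
E
python3 - <<'E'
from h import *
for c in("scene","top"):
    im,d=snap(c,c+"0.png");np.save(c+"_d.npy",d);p=camera_params(c);print(c,p)
    for n,z in(("interlock_box",85),("isolator_grip",132),("lock_ball",136),("isolator_lever",103),("lock_lever",103),("seal",10),("tape",7),("wood_drift",10)):
        for r in nets.recognise(n,c)[:2]:
            print(n,np.round(r["uv"]),round(r["confidence"],2),ray(c,r["uv"],z).round(1))
s=telemetry.get_state();print(s)
E
```

```text
pics
scene {'mtx': array([[397.80329871,   0.        , 280.03748261],
       [  0.        , 397.80329871, 214.75963133],
       [  0.        ,   0.        ,   1.        ]]), 'position': array([ -30.77383014, -610.67497305,  488.61321803]), 'rotation': array([ 1.1282896 , -0.01213108, -0.68078452])}Traceback (most recent call last):
  File "<stdin>", line 6, in <module>
  File "h.py", line 6, in ray
    return t+d*(z-t[2])/d[2]
                        ~^^^
IndexError: invalid index to scalar variable.
```

```bash
sed -i 's/R=np.array(p\["rotation"\])/R=Rot(p["rotation"])/' h.py; cat >> h.py <<'E'
from scipy.spatial.transform import Rotation
def Rot(r): return Rotation.from_euler('xyz',r).as_matrix()
E
python3 - <<'E'
from h import *
for c in("scene","top"):
    im,d=snap(c,c+"0.png");np.save(c+"_d.npy",d);p=camera_params(c);print(c,p["position"],p["rotation"])
    for n,z in(("interlock_box",85),("isolator_grip",132),("lock_ball",136),("isolator_lever",103),("lock_lever",103),("seal",10),("tape",7),("wood_drift",10)):
        for r in nets.recognise(n,c)[:2]:
            u=r["uv"];print(n,np.round(u),round(r["confidence"],2),ray(c,u,z).round(1),pt(c,u,d[int(u[1]),int(u[0])]).round(1))
s=telemetry.get_state();print(s)
E
```

```text
scene [ -30.77383014 -610.67497305  488.61321803] [ 1.1282896  -0.01213108 -0.68078452]
interlock_box [357. 261.] 0.75 [ 495.2 -203.    85. ] [ 493.6 -204.2   86.2]
isolator_grip [309. 228.] 0.73 [ 452.4 -112.3  132. ] [479.8 -84.  111.7]
lock_ball [344. 251.] 0.88 [ 436.5 -218.9  136. ] [ 462.8 -196.8  116.1]
isolator_lever [312. 228.] 0.61 [497.  -74.7 103. ] [489.6 -82.2 108.4]
lock_lever [348. 248.] 0.61 [ 492.7 -178.5  103. ] [ 516.4 -158.9   85.5]
seal [233. 253.] 0.75 [392.3  75.9  10. ] [399.3  87.2   2.1]
tape [245. 233.] 0.55 [473.4 147.1   7. ] [468.2 139.3  12. ]
wood_drift [215. 222.] 0.46 [443.4 243.1  10. ] [437.7 232.7  15.8]
top [ 403.02196976    5.68256844 1018.46854852] [ 0.05087324 -0.01125601 -1.59625037]
interlock_box [348. 171.] 0.63 [ 536.6 -139.7   85. ] [ 536.1 -139.3   88. ]
isolator_grip [325. 183.] 0.62 [507.5 -85.  132. ] [510.3 -87.4 108.6]
lock_ball [378. 195.] 0.87 [ 479.2 -189.7  136. ] [ 481.6 -195.8  108.3]
isolator_lever [324. 182.] 0.72 [512.7 -85.4 103. ] [512.5 -85.2 104.5]
lock_lever [376. 192.] 0.81 [ 489.2 -192.7  103. ] [ 488.9 -192.   106.
[... 342 characters left out ...]
oint_pos': array([ 1.23315699,  0.62838371,  0.03848759,  1.51741648, -0.027015  ,
        0.99633727, -0.02000489]), 'qvel': array([ 3.84951464e-05, -3.21348068e-03,  1.31443562e-03, -1.68397979e-04,
       -2.05011637e-04, -7.33967359e-04,  9.45747525e-04]), 'joint_torque': array([ 1.65490932e-03, -5.63287997e+01,  1.22461930e+00, -1.93786490e+01,
        1.05120050e-02,  1.63157303e-03, -4.33620312e-05]), 'tool_pos': array([ 174.56233035, -626.11403363,  231.31847297]), 'tool_rot': array([-1.57082433e+00,  5.61644038e-05, -2.86978170e+00]), 'wrist_force': array([0.06868205, 0.28272977, 0.10306134]), 'torque': array([ 0.01225397,  0.0064336 , -0.04722007]), 'finger_gap': 85.80181463616154}
```

View pics/scene0.png

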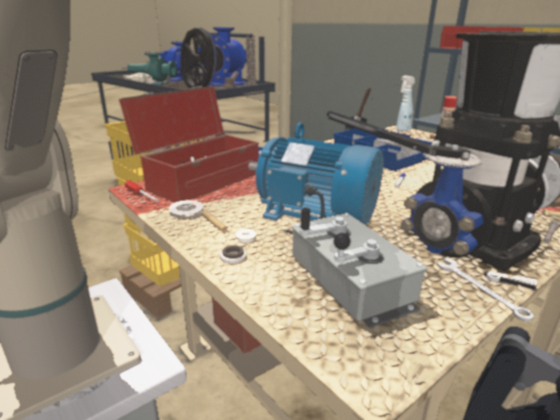

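View pics/top0.png

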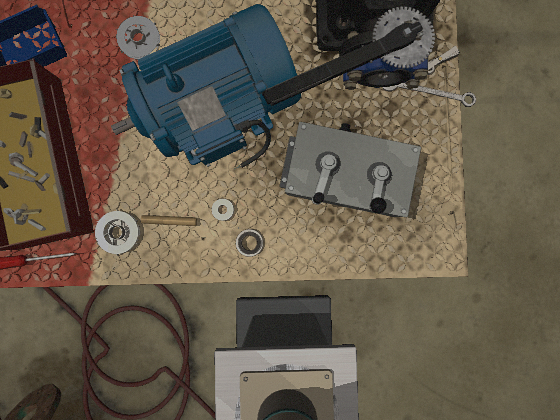

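```bash
python3 - <<'E'
from h import *
d=np.load("top_d.npy")
p=camera_params("top")
vv,uu=np.mgrid[0:420,0:560]
K=np.array(p["mtx"]);R=Rot(p["rotation"]);t=np.array(p["position"])
P=np.stack([(uu-K[0,2])/K[0,0]*d,-(vv-K[1,2])/K[1,1]*d,-d],-1)@R.T+t
np.save("P.npy",P)
m=(abs(P[...,2]-85)<6)&(uu>270)&(uu<430)&(vv>110)&(vv<225)&(d>0)
n,l,st,ce=cv2.connectedComponentsWithStats(m.astype(np.uint8))
k=1+np.argmax(st[1:,4]);m=l==k
print(st[k], P[m][:,2].mean())
r=cv2.minAreaRect(P[m][:,:2].astype(np.float32));print(r)
for nm,box,lo,hi in(("iso",(295,345,140,210),100,170),("lock",(360,400,150,220),100,170)):
    mm=(P[...,2]>lo)&(P[...,2]<hi)&(uu>box[0])&(uu<box[1])&(vv>box[2])&(vv<box[3])
    q=P[mm]; print(nm,len(q),q.min(0).round(),q.max(0).round())
    h=q[q[:,2]>118]; print(h.mean(0).round(1),len(h),cv2.minAreaRect(q[:,:2].astype(np.float32)))
# tall map
for x in range(440,760,20): print(x,[int(np.nanmax(np.r_[0,P[...,2][(abs(P[...,0]-x)<10)&(abs(P[...,1]-y)<10)]])) for y in range(200,-320,-20)])
for uv in((329,160),(381,172)): print(ray("top",uv,112))
print(ray("top",(319,198),154),ray("top",(378,206),140))
im=cv2.imread("pics/top0.png")[110:230,260:440];cv2.imwrite("pics/c.png",cv2.resize(im,None,fx=4,fy=4,interpolation=3))
im=cv2.imread("pics/scene0.png")[170:330,270:440];cv2.imwrite("pics/c2.png",cv2.resize(im,None,fx=3.7,fy=3.7,interpolation=3))
E
```

```text
[ 285  122  136   95 7922] 85.37636281175223
((541.0750122070312, -150.0958251953125), (264.5133972167969, 154.37322998046875), 77.0059814453125)
iso 527 [ 467. -112.  102.] [569. -60. 159.]
[500.8 -77.5 140.6] 142 ((518.7977294921875, -81.39022064208984), (30.872821807861328, 105.9603271484375), 66.64100646972656)
lock 576 [ 446. -218.  100.] [ 544. -172.  155.]
[ 472.  -188.8  141.8] 250 ((494.88604736328125, -195.74765014648438), (31.912935256958008, 101.62692260742188), 77.53841400146484)
440 [22, 7, 7, 16, 16, 6, 6, 6, 6, 7, 7, 7, 7, 7, 7, 3, 3, 8, 5, 148, 146, 90, 91, 90, 6, 6]
460 [16, 4, 17, 18, 19, 5, 7, 6, 4, 7, 3, 7, 6, 154, 154, 7, 86, 87, 88, 154, 155, 90, 89, 90, 6, 5]
480 [4, 6, 16, 17, 17, 6, 7, 6, 4, 7, 6, 4, 88, 156, 158, 88, 90, 89, 90, 148, 148, 89, 89, 88, 84, 6]
500 [7, 7, 8, 14, 11, 8, 7, 8, 6, 7, 88, 91, 89, 109, 112, 103, 88, 88, 88, 110, 111, 89, 89, 88, 88, 6]
520 [6, 6, 8, 9, 6, 6, 5, 3, 7, 6, 84, 89, 89, 89, 112, 111, 88, 88, 88, 111, 122, 120, 89, 88, 88, 7]
540 [6, 8, 6, 8, 6, 7, 4, 5, 4, 8, 15, 89, 89, 88, 119, 121, 97, 88, 90, 109, 121, 122, 88, 89, 8
[... 658 characters left out ...]
, 7, 5, 8, 6, 8, 6, 6, 7, 5]
680 [254, 251, 206, 208, 211, 198, 189, 189, 186, 183, 134, 137, 300, 299, 295, 291, 285, 280, 6, 6, 3, 7, 6, 7, 6, 6]
700 [256, 218, 189, 193, 204, 204, 204, 199, 199, 198, 191, 184, 125, 7, 289, 288, 285, 280, 274, 269, 252, 253, 252, 253, 7, 7]
720 [247, 202, 190, 190, 190, 189, 204, 204, 208, 205, 204, 198, 175, 7, 5, 3, 279, 277, 274, 269, 268, 269, 252, 253, 250, 141]
740 [204, 205, 204, 204, 190, 191, 207, 212, 212, 212, 209, 204, 1, 6, 4, 7, 8, 143, 270, 268, 269, 275, 269, 253, 251, 145]
[556.00084568 -97.02915825 112.        ]
[ 528.85019921 -202.46036102  112.        ]
[475.25725125 -70.63237384 154.        ] [ 457.78340017 -187.66479952  140.        ]
```

View pics/c.png

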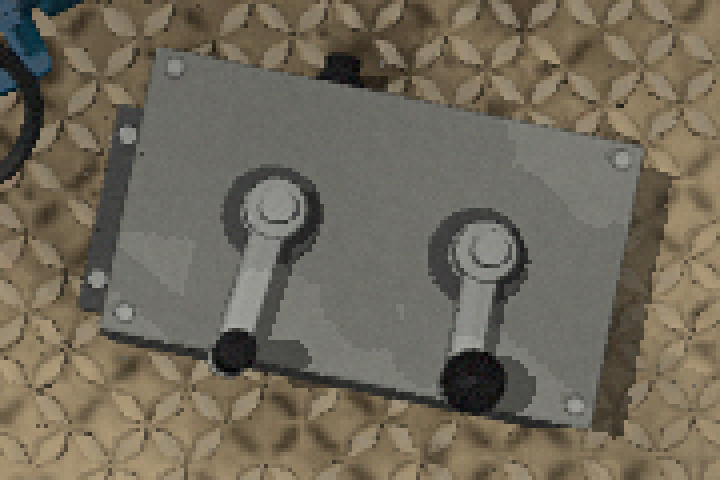

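View pics/c2.png

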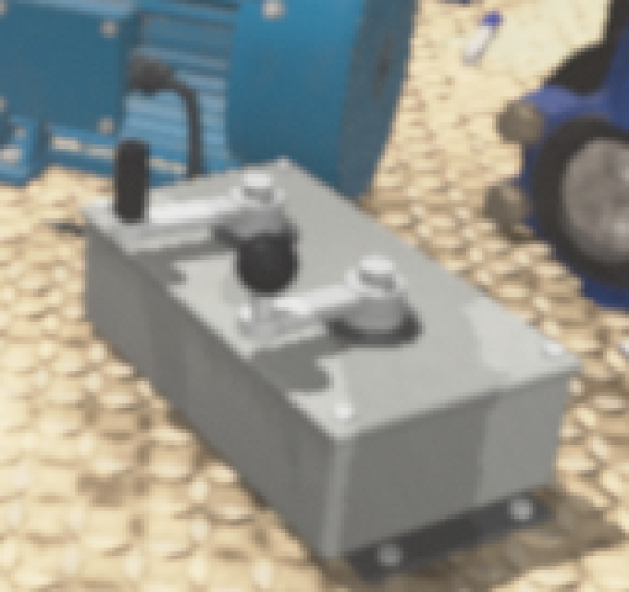

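```bash
cat >> h.py <<'E'
C=np.array([541.1,-150.1]);yaw=-0.2269
ax_i=C+55*np.array([-np.sin(yaw),np.cos(yaw)]);ax_l=C-55*np.array([-np.sin(yaw),np.cos(yaw)])
u=lambda p:np.array([np.cos(p),np.sin(p)])
def iso(a): p=np.pi+yaw-a; return ax_i+80*u(p), u(p-np.pi/2), p-np.pi/2   # grip, clockwise tangent, its bearing
def lock(b): p=np.pi+yaw+b; return ax_l+70*u(p), u(p+np.pi/2), p+np.pi/2
def wrap(a): return (a+np.pi)%(2*np.pi)-np.pi
def pose():
    s=telemetry.get_state();R=Rot(s["tool_rot"]);zb=np.arctan2(R[1,2],R[0,2]);return s,R,zb
def go(xyz,zbear,turn_dir=0):
    s,R,zb=pose();d=R.T@(np.array(xyz)-s["tool_pos"])/1000
    t=np.degrees(zb-zbear)   # tool y down: positive turn lowers bearing
    print("pos",s["tool_pos"].round(1),"zb",round(zb,3),"shift",d.round(4),"turn",round(t,1),"wrapped",round(np.degrees(wrap(np.radians(t))),1))
def force(t):
    s,R,zb=pose();f=s["wrist_force"];t3=np.r_[t,0]
    print("t",round(s["clock"],2),"F",f.round(1),"tang on lever",round(-f@t3,2),"gap",round(s["finger_gap"],1),"q",s["joint_pos"].round(2))
E
python3 - <<'E'
from h import *
P=np.load("P.npy")
m=(P[...,2]>240)&(P[...,0]<720)&(P[...,1]<60)&(P[...,1]>-200)
q=P[m]
for y in range(50,-160,-20):
    k=q[abs(q[:,1]-y)<10]
    if len(k):print(y,k[:,0].min().round(),k[:,2].min().round(),k[:,2].max().round())
print("iso start a:", [round(float(wrap(np.pi+yaw-np.arctan2(*(np.array(p)-ax_i)[::-1]))),3) for p in((475.3,-70.6),)])
for a in(0.08,0.75,1.2,1.65): print(a,iso(a))
print(lock(0),lock(1.15))
g,t,b=iso(0.09); c=g-47*t; go([*c,231],b); print(c,b)
E
```

```text
30 615.0 309.0 323.0
10 403.0 302.0 1018.0
-10 622.0 295.0 316.0
-30 633.0 290.0 311.0
-50 643.0 286.0 306.0
-70 654.0 278.0 299.0
-90 662.0 274.0 293.0
-110 673.0 271.0 288.0
-130 683.0 265.0 283.0
-150 694.0 260.0 277.0
iso start a: [0.093]
0.08 (array([477.21071976, -72.34134018]), array([0.30210494, 0.95327467]), 1.2638963267948964)
0.75 (array([508.70514105, -30.20840646]), array([0.82876661, 0.55959441]), 0.5938963267948965)
1.2 (array([542.00067363, -17.33655344]), array([0.98966478, 0.14340025]), 0.1438963267948965)
1.65 (array([577.58035189, -20.22853979]), array([ 0.95351495, -0.30134573]), -0.30610367320510345)
(array([ 460.52151511, -187.94319982]), array([-0.22495807, -0.97436845]), 4.485488980384689) (array([ 486.49274439, -259.51357308]), array([ 0.79747584, -0.60335088]), 5.6354889803846895)
pos [ 174.6 -626.1  231.3] zb -1.299 shift [-4.146e-01  4.000e-04 -4.138e-01] turn -146.3 wrapped -146.3
[ 462.80995882 -116.23962412] 1.2538963267948966
```

```bash
python3 -m crank '[[-0.035,0,-0.035,-8,0.01],[-0.07,0,-0.07,-16,0.01],[-0.105,0,-0.105,-24,0.01],[-0.14,0,-0.14,-32,0.01],[-0.175,0,-0.175,-40,0.01]]' 20
python3 - <<'E'
from h import *
g,t,b=iso(0.09); c=g-47*t; go([*c,231],b);force(t)
E
```

```text
clock: 1.5
tool_pos: [296.9, -409.0, 231.6]
tool_rot: [-1.57, -0.0, -2.166]
wrist_force: [1.1, -0.6, -0.3]
finger_gap: 12.2
pos [ 296.9 -409.   231.6] zb -0.595 shift [-0.3354  0.0005 -0.0268] turn -106.0 wrapped -106.0
t 1.5 F [ 1.1 -0.6 -0.3] tang on lever 0.25 gap 12.2 q [ 1.01  0.43 -0.17  1.91  0.1   0.81  0.19]
```

```bash
python3 -m crank '[[-0.045,0,-0.003,-8,0.01],[-0.09,0,-0.006,-16,0.01],[-0.135,0,-0.010,-24,0.01],[-0.18,0,-0.014,-32,0.01],[-0.225,0,-0.018,-40,0.01]]'
python3 - <<'E'
from h import *
g,t,b=iso(0.09); c=g-47*t; go([*c,231],b);force(t)
E
```

```text
clock: 2.0
tool_pos: [409.0, -211.1, 231.9]
tool_rot: [-1.57, -0.002, -1.463]
wrist_force: [1.1, -0.5, 0.0]
finger_gap: 9.6
pos [ 409.  -211.1  231.9] zb 0.108 shift [-0.0885  0.0009  0.0638] turn -65.7 wrapped -65.7
t 2.0 F [ 1.1 -0.5  0. ] tang on lever 0.11 gap 9.6 q [ 0.71  0.38 -0.4   2.02  0.21  0.78  0.3 ]
```

```bash
python3 -m crank '[[-0.03,0,0.02,-8,0.01],[-0.06,0,0.04,-16,0.01],[-0.088,0,0.064,-24,0.01],[-0.088,0,0.064,-32,0.01],[-0.088,0,0.064,-40,0.01]]'
python3 - <<'E'
from h import *
g,t,b=iso(0.09); c=g-47*t; go([*c,120],b);force(t)
E
```

```text
clock: 2.5
tool_pos: [463.9, -115.3, 232.1]
tool_rot: [-1.57, -0.003, -0.756]
wrist_force: [-0.4, -1.1, -0.4]
finger_gap: 10.1
pos [ 463.9 -115.3  232.1] zb 0.815 shift [-0.0004  0.1121 -0.0015] turn -25.1 wrapped -25.1
t 2.5 F [-0.4 -1.1 -0.4] tang on lever 1.2 gap 10.1 q [ 0.61  0.43 -0.6   1.97  0.33  0.83  0.65]
```

```bash
python3 -m crank '[[0,0,0,-8,0.01],[0,0.02,-0.001,-16,0.01],[0,0.05,-0.001,-25,0.01],[0,0.085,-0.001,-25,0.01],[0,0.112,-0.001,-25,0.01]]'
python3 - <<'E'
from h import *
g,t,b=iso(0.09); c=g-32*t; go([*c,120],b);force(t)
im,d=snap("scene","s1.png")
im=cv2.imread("pics/s1.png")[130:330,230:440];cv2.imwrite("pics/s1c.png",cv2.resize(im,None,fx=2.9,fy=2.9,interpolation=3))
E
```

```text
clock: 3.0
tool_pos: [463.0, -116.5, 118.7]
tool_rot: [-1.571, -0.002, -0.32]
wrist_force: [0.1, 0.9, 0.2]
finger_gap: 10.5
pos [ 463.  -116.5  118.7] zb 1.251 shift [-0.0004 -0.0014  0.0152] turn -0.2 wrapped -0.2
t 3.0 F [0.1 0.9 0.2] tang on lever -0.85 gap 10.5 q [ 0.57  0.62 -0.57  2.09  0.6   0.59  0.83]
```

View pics/s1c.png

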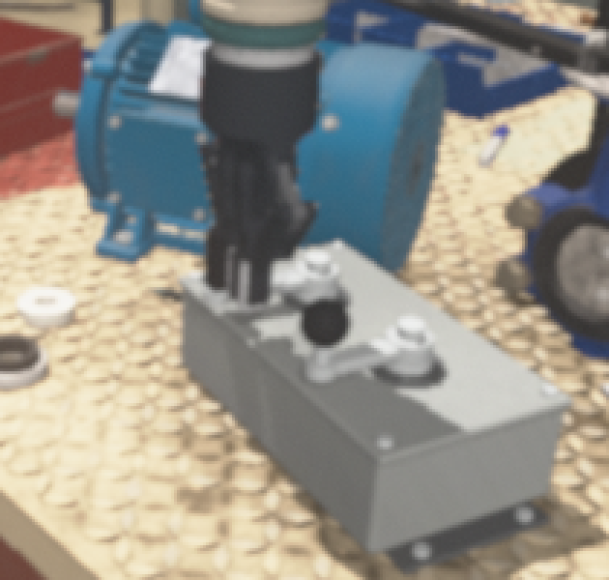

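Fingers (crop ~235,275) stand between the post, which they hide, and the ball (~325,322), clear of both. Next I close on the post.

```bash
python3 -m crank '[[0,-0.001,0.005,0,0.01],[0,-0.001,0.01,0,0.01],[0,-0.001,0.015,0,0.01],[0,-0.001,0.018,0,0.01],[0,-0.001,0.02,0,0.01]]'
python3 - <<'E'
from h import *
g,t,b=iso(0.09);force(t)
for a in(.1,.2,.3): 
    g,t,b=iso(a); c=g-29.5*t; go([*c,120],b)
E
```

```text
clock: 3.55
tool_pos: [467.8, -97.8, 117.6]
tool_rot: [-1.573, 0.002, -0.32]
wrist_force: [-0.2, -3.5, 2.4]
finger_gap: 10.0
t 3.55 F [-0.2 -3.5  2.4] tang on lever 3.44 gap 10.0 q [ 0.53  0.63 -0.56  2.08  0.59  0.6   0.8 ]
pos [467.8 -97.8 117.6] zb 1.251 shift [ 0.0008 -0.0024 -0.0008] turn 0.4 wrapped 0.4
pos [467.8 -97.8 117.6] zb 1.251 shift [-0.0017 -0.0024  0.0074] turn 6.1 wrapped 6.1
pos [467.8 -97.8 117.6] zb 1.251 shift [-0.0034 -0.0024  0.0157] turn 11.8 wrapped 11.8
```

```bash
cat >> h.py <<'E'
def plan(fn,As,D,z=120,rad=0):
    s,R,zb=pose()
    for a in As:
        g,t,b=fn(a); c=g-D*t
        d=R.T@(np.array([*c,z])-s["tool_pos"])/1000
        print(round(a,3),d.round(4),round(np.degrees(wrap(zb-b)),1))
def est(fn,D):
    s,R,zb=pose(); best=min(np.arange(-0.3,2,0.002),key=lambda a:abs((s["tool_pos"][:2]-(fn(a)[0]-D*fn(a)[1]))@fn(a)[1]) + (0 if np.linalg.norm(s["tool_pos"][:2]-fn(a)[0])<60 else 99))
    t=fn(best)[1]; print("angle est",round(best,3),"radial off",((s["tool_pos"][:2]-fn(best)[0])@np.array([-t[1],t[0]])).round(1),"z",s["tool_pos"][2].round(1)); force(t); return best
E
python3 - <<'E'
from h import *
a=est(iso,29.5); plan(iso,[.14,.18,.22,.26,.30],29.5)
E
```

```text
angle est 0.11 radial off 0.5 z 117.6
t 3.55 F [-0.2 -3.5  2.4] tang on lever 3.42 gap 10.0 q [ 0.53  0.63 -0.56  2.08  0.59  0.6   0.8 ]
0.14 [-0.0003 -0.0024  0.0025] 2.7
0.18 [-0.0013 -0.0024  0.0057] 5.0
0.22 [-0.0021 -0.0024  0.009 ] 7.3
0.26 [-0.0028 -0.0024  0.0124] 9.6
0.3 [-0.0034 -0.0024  0.0157] 11.8
```

```bash
python3 -m crank '[[0,-0.002,0.0025,2.5,0.01],[-0.001,-0.002,0.0055,5,0.01],[-0.002,-0.002,0.009,7.5,0.01],[-0.003,-0.002,0.0125,9.5,0.01],[-0.0035,-0.002,0.0155,12,0.01]]'
python3 - <<'E'
from h import *
a=est(iso,29.5); plan(iso,[a+.04*i for i in range(1,6)],29.5)
E
```

```text
clock: 4.05
tool_pos: [468.1, -84.2, 119.7]
tool_rot: [-1.577, 0.002, -0.533]
wrist_force: [-2.2, -5.1, 0.2]
finger_gap: 9.8
angle est 0.264 radial off 1.1 z 119.7
t 4.05 F [-2.2 -5.1  0.2] tang on lever 5.54 gap 9.8 q [ 0.46  0.61 -0.5   2.09  0.53  0.58  0.61]
0.304 [-0.0001 -0.0003  0.0031] -0.1
0.344 [-0.0013 -0.0003  0.0064] 2.2
0.384 [-0.0022 -0.0003  0.0096] 4.5
0.424 [-0.0031 -0.0004  0.0129] 6.7
0.464 [-0.0038 -0.0004  0.0163] 9.0
```

```bash
python3 -m crank '[[-0.0005,0,0.0045,1,0.01],[-0.0015,0,0.008,3.5,0.01],[-0.0025,0,0.0115,6,0.01],[-0.0035,0,0.0155,9,0.01],[-0.005,0,0.0195,11.5,0.01]]'
python3 - <<'E'
from h import *
a=est(iso,29.5); plan(iso,[a+.04*i for i in range(1,6)],29.5)
E
```

```text
clock: 4.55
tool_pos: [472.5, -67.3, 119.8]
tool_rot: [-1.582, -0.0, -0.738]
wrist_force: [-0.5, -5.9, -0.3]
finger_gap: 10.3
angle est 0.47 radial off 0.8 z 119.8
t 4.55 F [-0.5 -5.9 -0.3] tang on lever 4.88 gap 10.3 q [ 0.38  0.6  -0.44  2.08  0.48  0.57  0.43]
0.51 [-0.0004 -0.0002  0.0032] -0.1
0.55 [-0.0015 -0.0003  0.0065] 2.2
0.59 [-0.0025 -0.0003  0.0097] 4.5
0.63 [-0.0034 -0.0003  0.013 ] 6.8
0.67 [-0.0041 -0.0004  0.0164] 9.1
```

```bash
python3 -m crank '[[-0.0005,0,0.0045,1,0.01],[-0.0015,0,0.008,3.5,0.01],[-0.0025,0,0.0115,6,0.01],[-0.0035,0,0.015,8,0.01],[-0.004,0,0.0165,9,0.01]]'
python3 - <<'E'
from h import *
a=est(iso,29.5); plan(iso,[a+.02*i for i in range(1,6)],29.5)
E
```

```text
clock: 5.05
tool_pos: [479.2, -54.3, 119.8]
tool_rot: [-1.586, -0.002, -0.898]
wrist_force: [-2.9, -5.0, 2.2]
finger_gap: 10.0
angle est 0.642 radial off 0.2 z 119.8
t 5.05 F [-2.9 -5.   2.2] tang on lever 5.4 gap 10.0 q [ 0.31  0.6  -0.39  2.07  0.43  0.57  0.29]
0.662 [-0.0004 -0.0002  0.0015] -0.5
0.682 [-0.001  -0.0002  0.0031] 0.6
0.702 [-0.0015 -0.0003  0.0048] 1.8
0.722 [-0.0021 -0.0003  0.0064] 2.9
0.742 [-0.0026 -0.0003  0.008 ] 4.1
```

```bash
cat > n.py <<'E'
from h import *
a=est(iso,29.5); plan(iso,[a+.03,a+.06,a+.09],29.5)
E
python3 -m crank '[[-0.001,0,0.003,0.5,0.01],[-0.0015,0,0.0045,1.5,0.01],[-0.002,0,0.006,2.5,0.01]]'; python3 n.py
```

```text
clock: 5.35
tool_pos: [480.9, -51.3, 119.9]
tool_rot: [-1.59, -0.004, -0.944]
wrist_force: [-4.2, -5.7, 1.7]
finger_gap: 10.0
angle est 0.682 radial off 0.3 z 119.9
t 5.35 F [-4.2 -5.7  1.7] tang on lever 6.78 gap 10.0 q [ 0.29  0.6  -0.38  2.06  0.42  0.57  0.24]
0.712 [-0.0007 -0.0002  0.0023] -0.3
0.742 [-0.0015 -0.0002  0.0047] 1.4
0.772 [-0.0023 -0.0003  0.0072] 3.1
```

```bash
python3 -m crank '[[-0.001,0,0.003,0.5,0.01],[-0.0015,0,0.005,1.5,0.01],[-0.002,0,0.0065,2.8,0.01]]'; python3 n.py
```

```text
clock: 5.65
tool_pos: [483.2, -48.0, 119.9]
tool_rot: [-1.594, -0.005, -0.996]
wrist_force: [-3.8, -4.9, 2.8]
finger_gap: 9.8
angle est 0.73 radial off 0.2 z 119.9
t 5.65 F [-3.8 -4.9  2.8] tang on lever 5.91 gap 9.8 q [ 0.27  0.6  -0.36  2.05  0.4   0.58  0.2 ]
0.76 [-0.0008 -0.0001  0.0024] -0.5
0.79 [-0.0017 -0.0002  0.0048] 1.2
0.82 [-0.0024 -0.0002  0.0072] 2.9
```

```bash
python3 -m crank '[[-0.001,0,0.003,0.5,0.01],[-0.0015,0,0.005,1.5,0.01],[-0.002,0,0.0065,2.8,0.01]]'; python3 n.py
```

```text
clock: 5.95
tool_pos: [485.7, -44.7, 120.0]
tool_rot: [-1.599, -0.007, -1.048]
wrist_force: [-3.2, -4.1, 3.5]
finger_gap: 10.0
angle est 0.778 radial off 0.1 z 120.0
t 5.95 F [-3.2 -4.1  3.5] tang on lever 4.89 gap 10.0 q [ 0.25  0.6  -0.34  2.04  0.39  0.58  0.16]
0.808 [-0.0009 -0.0001  0.0023] -0.7
0.838 [-0.0017 -0.0002  0.0047] 1.0
0.868 [-0.0025 -0.0002  0.0072] 2.7
```

```bash
python3 -m crank '[[-0.001,0,0.004,0.5,0.01],[-0.002,0,0.007,2.8,0.01]]'; python3 n.py
```

```text
clock: 6.15
tool_pos: [488.5, -41.4, 120.0]
tool_rot: [-1.603, -0.009, -1.099]
wrist_force: [-4.2, -3.8, 4.8]
finger_gap: 9.9
angle est 0.83 radial off -0.1 z 120.0
t 6.15 F [-4.2 -3.8  4.8] tang on lever 5.55 gap 9.9 q [ 0.23  0.6  -0.33  2.03  0.37  0.59  0.11]
0.86 [-0.001  -0.      0.0023] -0.7
0.89 [-0.0019 -0.0001  0.0047] 1.0
0.92 [-0.0027 -0.0002  0.0071] 2.7
```

```bash
python3 -m crank '[[-0.001,0,0.004,0.5,0.01],[-0.002,0,0.007,2.8,0.01]]'; python3 n.py
```

```text
clock: 6.35
tool_pos: [491.6, -38.2, 120.1]
tool_rot: [-1.608, -0.011, -1.151]
wrist_force: [-4.5, -3.0, 4.6]
finger_gap: 9.7
angle est 0.882 radial off -0.2 z 120.1
t 6.35 F [-4.5 -3.   4.6] tang on lever 5.35 gap 9.7 q [ 0.21  0.61 -0.31  2.02  0.36  0.6   0.07]
0.912 [-0.0011 -0.      0.0023] -0.7
0.942 [-0.002  -0.0001  0.0047] 1.0
0.972 [-0.0028 -0.0002  0.0071] 2.7
```

```bash
python3 -m crank '[[-0.0015,0,0.004,1,0.01],[-0.0025,0,0.007,2.8,0.01]]'; python3 n.py
```

```text
clock: 6.55
tool_pos: [494.8, -35.1, 120.1]
tool_rot: [-1.612, -0.014, -1.203]
wrist_force: [-4.2, -4.7, 4.3]
finger_gap: 9.7
angle est 0.936 radial off -0.4 z 120.1
t 6.55 F [-4.2 -4.7  4.3] tang on lever 5.72 gap 9.7 q [ 0.19  0.61 -0.29  2.01  0.34  0.61  0.03]
0.966 [-0.0013 -0.      0.0023] -0.6
0.996 [-0.0022 -0.0001  0.0047] 1.1
1.026 [-0.003  -0.0002  0.0072] 2.9
```

```bash
python3 -m crank '[[-0.0015,0,0.004,1,0.01],[-0.0025,0,0.007,2.8,0.01]]'; python3 n.py
```

```text
clock: 6.75
tool_pos: [498.2, -32.2, 120.1]
tool_rot: [-1.616, -0.018, -1.254]
wrist_force: [-3.5, -3.9, 3.3]
finger_gap: 10.0
angle est 0.99 radial off -0.5 z 120.1
t 6.75 F [-3.5 -3.9  3.3] tang on lever 4.63 gap 10.0 q [ 0.18  0.61 -0.28  2.    0.33  0.61 -0.02]
1.02 [-0.0014 -0.0001  0.0024] -0.5
1.05 [-0.0023 -0.0002  0.0048] 1.3
1.08 [-0.0031 -0.0003  0.0073] 3.0
```

```bash
python3 -c "
from h import *
print(telemetry.get_state()['wrist_force'])"
```

```text
[-3.47743065 -3.94438002  3.27686588]
```

```bash
python3 -m crank '[[-0.002,0,0.004,1,0.01],[-0.003,0,0.007,3,0.01]]'; python3 n.py
```

```text
clock: 6.95
tool_pos: [501.6, -29.3, 119.9]
tool_rot: [-1.62, -0.022, -1.309]
wrist_force: [-4.2, -4.1, 4.0]
finger_gap: 9.7
angle est 1.042 radial off -0.4 z 119.9
t 6.95 F [-4.2 -4.1  4. ] tang on lever 5.2 gap 9.7 q [ 0.16  0.62 -0.26  1.99  0.31  0.62 -0.06]
1.072 [-0.0013 -0.0002  0.0024] -0.7
1.102 [-0.0022 -0.0003  0.0048] 1.1
1.132 [-0.003  -0.0005  0.0072] 2.8
```

```bash
python3 -m crank '[[-0.002,0,0.004,1,0.01],[-0.003,0,0.0065,3,0.01]]'; python3 n.py
```

```text
clock: 7.15
tool_pos: [504.7, -26.7, 119.8]
tool_rot: [-1.624, -0.026, -1.365]
wrist_force: [-4.3, -3.7, 4.7]
finger_gap: 10.0
angle est 1.088 radial off -0.1 z 119.8
t 7.15 F [-4.3 -3.7  4.7] tang on lever 5.12 gap 10.0 q [ 0.14  0.62 -0.24  1.98  0.3   0.63 -0.11]
1.118 [-0.0011 -0.0004  0.0023] -1.2
1.148 [-0.002  -0.0005  0.0047] 0.5
1.178 [-0.0028 -0.0007  0.0072] 2.2
```

```bash
python3 -m crank '[[-0.0015,0,0.004,0.5,0.01],[-0.0025,0,0.007,2.2,0.01]]'; python3 n.py
```

```text
clock: 7.35
tool_pos: [508.5, -24.5, 119.6]
tool_rot: [-1.628, -0.03, -1.405]
wrist_force: [-5.4, -3.6, 4.1]
finger_gap: 9.9
angle est 1.14 radial off -0.4 z 119.6
t 7.35 F [-5.4 -3.6  4.1] tang on lever 6.04 gap 9.9 q [ 0.12  0.62 -0.23  1.96  0.29  0.64 -0.14]
1.17 [-0.0013 -0.0005  0.0023] -0.6
1.2 [-0.0022 -0.0007  0.0047] 1.1
1.23 [-0.003  -0.0009  0.0071] 2.9
```

```bash
python3 -m crank '[[-0.0015,0,0.004,0.5,0.01],[-0.0025,0,0.0065,2.5,0.01]]'; python3 n.py
```

```text
clock: 7.55
tool_pos: [512.0, -22.6, 119.4]
tool_rot: [-1.632, -0.034, -1.451]
wrist_force: [-4.3, -2.6, 4.6]
finger_gap: 9.7
angle est 1.188 radial off -0.5 z 119.4
t 7.55 F [-4.3 -2.6  4.6] tang on lever 4.67 gap 9.7 q [ 0.11  0.63 -0.22  1.95  0.27  0.65 -0.18]
1.218 [-0.0014 -0.0008  0.0023] -0.5
1.248 [-0.0023 -0.0009  0.0047] 1.2
1.278 [-0.0031 -0.0011  0.0071] 3.0
```

```bash
python3 -m crank '[[-0.002,-0.001,0.004,1,0.01],[-0.003,-0.001,0.007,3,0.01]]'; python3 n.py
```

```text
clock: 7.75
tool_pos: [514.2, -21.0, 119.6]
tool_rot: [-1.639, -0.04, -1.506]
wrist_force: [-9.1, -4.5, 5.3]
finger_gap: 10.3
angle est 1.218 radial off -0.1 z 119.6
t 7.75 F [-9.1 -4.5  5.3] tang on lever 9.57 gap 10.3 q [ 0.09  0.63 -0.2   1.93  0.26  0.67 -0.22]
1.248 [-0.0011 -0.0006  0.0023] -1.9
1.278 [-0.002  -0.0008  0.0047] -0.2
1.308 [-0.0029 -0.001   0.0071] 1.5
```

```bash
python3 -m crank '[[-0.002,-0.001,0.004,1,0.01],[-0.003,-0.001,0.0065,3,0.01]]'; python3 n.py
```

```text
clock: 7.95
tool_pos: [515.0, -19.8, 119.8]
tool_rot: [-1.648, -0.047, -1.561]
wrist_force: [-10.7, -3.9, 6.6]
finger_gap: 9.8
angle est 1.23 radial off 0.6 z 119.8
t 7.95 F [-10.7  -3.9   6.6] tang on lever 11.1 gap 9.8 q [ 0.08  0.64 -0.19  1.92  0.24  0.69 -0.26]
1.26 [-0.0005 -0.0004  0.0024] -4.5
1.29 [-0.0015 -0.0007  0.0047] -2.7
1.32 [-0.0025 -0.0009  0.0071] -1.0
```

```bash
python3 -m crank '[[0,0,0.006,-2,0.01],[0,0,0.007,-3,0.01],[0,0,0.0075,-4,0.01]]'; python3 n.py
```

```text
clock: 8.25
tool_pos: [515.7, -21.1, 119.4]
tool_rot: [-1.665, -0.044, -1.491]
wrist_force: [-13.9, -2.7, 11.6]
finger_gap: 9.8
angle est 1.236 radial off -1.0 z 119.4
t 8.25 F [-13.9  -2.7  11.6] tang on lever 14.07 gap 9.8 q [ 0.09  0.65 -0.21  1.91  0.26  0.71 -0.21]
1.266 [-0.0018 -0.0009  0.0022] -0.1
1.296 [-0.0027 -0.0012  0.0046] 1.6
1.326 [-0.0035 -0.0014  0.007 ] 3.3
```

Stop felt firmly at ~1.2 rad (14 N, climbing at ~2.5 N/mm). I'll back off and rise.

```bash
python3 -m crank '[[0,0,-0.004,0,0.01],[0,0,-0.012,0,0.01],[0,0,-0.022,0,0.01],[0,-0.03,-0.022,0,0.01],[0,-0.07,-0.022,0,0.01]]'; python3 n.py
python3 - <<'E'
from h import *
im,d=snap("scene","s2.png")
im=cv2.imread("pics/s2.png")[130:330,230:440];cv2.imwrite("pics/s2c.png",cv2.resize(im,None,fx=2.9,fy=2.9,interpolation=3))
E
```

```text
clock: 8.75
tool_pos: [498.4, -19.0, 190.7]
tool_rot: [-1.669, -0.043, -1.491]
wrist_force: [0.6, -1.1, -0.4]
finger_gap: 10.0
angle est 1.042 radial off 10.4 z 190.7
t 8.75 F [ 0.6 -1.1 -0.4] tang on lever -0.24 gap 10.0 q [ 0.11  0.52 -0.24  1.89  0.21  0.85 -0.17]
1.072 [0.0057 0.0702 0.0114] -11.2
1.102 [0.0044 0.07   0.0136] -9.5
1.132 [0.0032 0.0697 0.0158] -7.8
```

View pics/s2c.png

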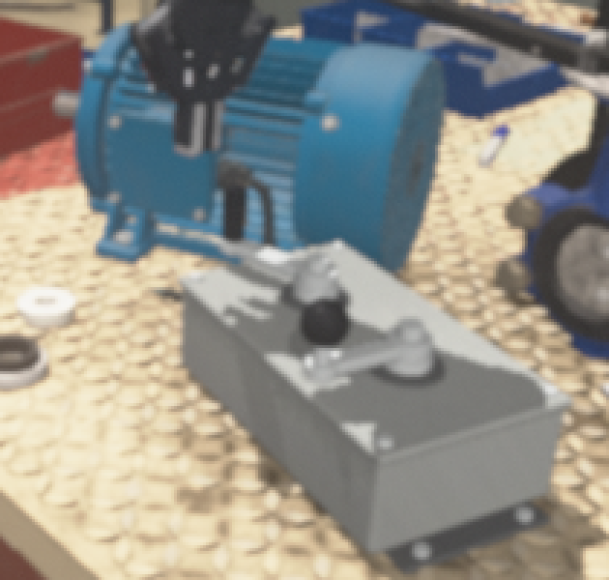

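```bash
python3 - <<'E'
from h import *
s,R,zb=pose();print(R[:,1])
g,t,b=lock(0.01); c=g-49*t; go([*c,190],b)
E
```

```text
[-0.08055404 -0.04970358 -0.99551022]
pos [503.8 -18.  197.4] zb 0.076 shift [ 0.1193  0.0161 -0.0413] turn -253.2 wrapped 106.8
```

```bash
python3 -m crank '[[0,0,-0.01,8,0.01],[0.025,0,-0.02,16,0.01],[0.055,0,-0.03,24,0.01],[0.09,0,-0.041,32,0.01],[0.119,0,-0.041,40,0.01]]'; python3 - <<'E'
from h import *
g,t,b=lock(0.01); c=g-49*t; go([*c,190],b)
E
```

```text
clock: 9.3
tool_pos: [471.2, -141.4, 206.5]
tool_rot: [-1.606, -0.088, -2.196]
wrist_force: [0.9, -0.7, -0.8]
finger_gap: 9.9
pos [ 471.2 -141.4  206.5] zb -0.628 shift [-0.0018  0.0164  0.    ] turn -293.6 wrapped 66.4
```

```bash
python3 -m crank '[[0,0,0,8,0.01],[0,0,0,16,0.01],[0,0,0,24,0.01],[0,0,0,32,0.01],[0,0,0,40,0.01]]'; python3 -m crank '[[0,0,0,8,0.01],[0,0,0,16,0.01],[0,0,0,26,0.01],[0,0,0,26,0.01]]';python3 - <<'E'
from h import *
g,t,b=lock(0.01); c=g-49*t; go([*c,120],b);force(t)
E
```

```text
clock: 9.8
tool_pos: [471.4, -141.1, 206.6]
tool_rot: [-1.541, -0.088, -2.902]
wrist_force: [0.0, 0.0, -0.3]
finger_gap: 10.0
clock: 10.2
tool_pos: [471.6, -140.8, 206.7]
tool_rot: [-1.505, -0.065, 2.925]
wrist_force: [-0.3, 1.2, 0.4]
finger_gap: 10.0
pos [ 471.6 -140.8  206.7] zb -1.783 shift [-0.005   0.0864 -0.0056] turn -359.7 wrapped 0.3
t 10.2 F [-0.3  1.2  0.4] tang on lever 1.09 gap 10.0 q [-0.02  0.49  0.3   1.93 -0.1   0.81 -1.46]
```

```bash
python3 -m crank '[[-0.001,0.02,-0.002,0,0.01],[-0.003,0.045,-0.004,0,0.01],[-0.004,0.07,-0.005,0,0.01],[-0.005,0.085,-0.0055,0,0.01],[-0.005,0.085,-0.0055,0,0.01]]';python3 - <<'E'
from h import *
g,t,b=lock(0.01); c=g-36.5*t; go([*c,120],b);force(t)
im,d=snap("scene","s3.png")
im=cv2.imread("pics/s3.png")[130:330,230:440];cv2.imwrite("pics/s3c.png",cv2.resize(im,None,fx=2.9,fy=2.9,interpolation=3))
E
```

```text
clock: 10.7
tool_pos: [469.7, -140.3, 119.8]
tool_rot: [-1.505, -0.069, 2.928]
wrist_force: [0.4, 0.5, 0.5]
finger_gap: 10.1
pos [ 469.7 -140.3  119.8] zb -1.78 shift [-0.0012  0.0005  0.0127] turn -359.6 wrapped 0.4
t 10.7 F [0.4 0.5 0.5] tang on lever 0.55 gap 10.1 q [ 0.02  0.62  0.26  2.01 -0.14  0.6  -1.43]
```

View pics/s3c.png

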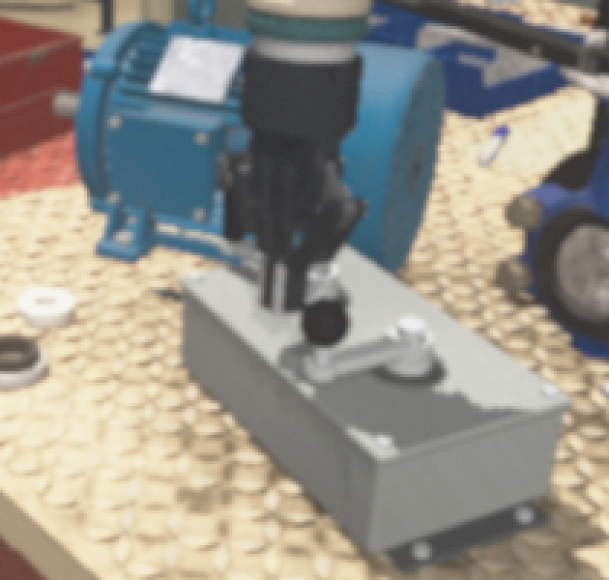

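The fingers (crop ~280,295) stand just left of the ball (~325,322). I'll push gently.

```bash
cat > m.py <<'E'
from h import *
a=est(lock,35.5); plan(lock,[a+.04,a+.08,a+.12,a+.16,a+.2],35.5)
E
python3 -m crank '[[-0.001,0,0.005,0,0.01],[-0.001,0,0.01,0,0.01],[-0.001,0,0.014,0,0.01],[-0.001,0,0.017,0,0.01]]';python3 m.py
```

```text
clock: 11.15
tool_pos: [468.1, -158.0, 122.6]
tool_rot: [-1.505, -0.065, 2.926]
wrist_force: [0.6, 1.7, 0.8]
finger_gap: 9.9
angle est 0.068 radial off 2.9 z 122.6
t 11.15 F [0.6 1.7 0.8] tang on lever 1.8 gap 9.9 q [ 0.05  0.62  0.26  2.   -0.14  0.61 -1.4 ]
0.108 [0.004  0.003  0.0029] -5.3
0.148 [0.0051 0.0033 0.0058] -7.6
0.188 [0.006  0.0035 0.0088] -9.8
0.228 [0.0069 0.0038 0.0118] -12.1
0.268 [0.0076 0.004  0.0148] -14.4
```

```bash
python3 -m crank '[[0.002,0.001,0.003,-3,0.01],[0.004,0.002,0.005,-5,0.01],[0.005,0.002,0.007,-8,0.01]]';python3 m.py
```

```text
clock: 11.45
tool_pos: [462.3, -163.3, 121.7]
tool_rot: [-1.516, -0.073, 3.069]
wrist_force: [1.7, 3.4, 1.1]
finger_gap: 9.8
angle est 0.154 radial off 0.8 z 121.7
t 11.45 F [1.7 3.4 1.1] tang on lever 3.52 gap 9.8 q [ 0.09  0.61  0.21  2.01 -0.09  0.59 -1.29]
0.194 [0.002  0.002  0.0027] -2.0
0.234 [0.0033 0.0022 0.0056] -4.3
0.274 [0.0044 0.0025 0.0085] -6.6
0.314 [0.0054 0.0027 0.0115] -8.9
0.354 [0.0063 0.0029 0.0145] -11.2
```

```bash
python3 -m crank '[[0.002,0.001,0.003,-2,0.01],[0.003,0.001,0.006,-4,0.01],[0.004,0.001,0.008,-6.5,0.01]]';python3 m.py
```

```text
clock: 11.75
tool_pos: [457.7, -170.6, 121.5]
tool_rot: [-1.525, -0.078, -3.098]
wrist_force: [1.0, 3.1, 0.6]
finger_gap: 10.0
angle est 0.262 radial off 0.2 z 121.5
t 11.75 F [1.  3.1 0.6] tang on lever 3.1 gap 10.0 q [ 0.13  0.6   0.18  2.02 -0.06  0.59 -1.2 ]
0.302 [0.0014 0.0017 0.0028] -1.6
0.342 [0.0027 0.0019 0.0057] -3.9
0.382 [0.0039 0.0022 0.0086] -6.2
0.422 [0.0049 0.0024 0.0115] -8.5
0.462 [0.0058 0.0026 0.0145] -10.8
```

Past 0.13 with only drag: the lock is free. I'll carry on.

```bash
python3 -m crank '[[0.0015,0.001,0.003,-1.5,0.01],[0.003,0.001,0.006,-4,0.01],[0.004,0.001,0.0085,-6,0.01],[0.005,0.001,0.0115,-8.5,0.01],[0.006,0.001,0.0145,-11,0.01]]';python3 m.py
```

```text
clock: 12.25
tool_pos: [451.8, -185.1, 121.2]
tool_rot: [-1.542, -0.087, -2.903]
wrist_force: [0.7, 2.6, -1.6]
finger_gap: 10.5
angle est 0.456 radial off -0.7 z 121.2
t 12.25 F [ 0.7  2.6 -1.6] tang on lever 2.4 gap 10.5 q [ 0.2   0.6   0.12  2.02  0.    0.59 -1.03]
0.496 [0.0006 0.0014 0.0028] -1.6
0.536 [0.0019 0.0016 0.0057] -3.9
0.576 [0.003  0.0017 0.0086] -6.2
0.616 [0.0041 0.0019 0.0116] -8.5
0.656 [0.005  0.0021 0.0146] -10.8
```

```bash
python3 -m crank '[[0.0005,0.001,0.003,-1.5,0.01],[0.002,0.001,0.006,-4,0.01],[0.003,0.001,0.0085,-6,0.01],[0.004,0.001,0.0115,-8.5,0.01],[0.005,0.001,0.0145,-11,0.01]]';python3 m.py
```

```text
clock: 12.75
tool_pos: [449.3, -200.3, 120.6]
tool_rot: [-1.561, -0.092, -2.708]
wrist_force: [-0.1, 3.6, -2.8]
finger_gap: 10.1
angle est 0.648 radial off -1.1 z 120.6
t 12.75 F [-0.1  3.6 -2.8] tang on lever 3.31 gap 10.1 q [ 0.27  0.6   0.06  2.01  0.06  0.59 -0.87]
0.688 [0.0002 0.0007 0.0028] -1.5
0.728 [0.0015 0.0008 0.0057] -3.8
0.768 [0.0027 0.001  0.0086] -6.1
0.808 [0.0037 0.0011 0.0116] -8.4
0.848 [0.0046 0.0012 0.0146] -10.7
```

```bash
python3 -m crank '[[0.0005,0.001,0.003,-1.5,0.01],[0.002,0.001,0.006,-4,0.01],[0.003,0.001,0.0085,-6,0.01],[0.004,0.001,0.0115,-8.5,0.01],[0.005,0.001,0.0145,-11,0.01]]';python3 m.py
```

```text
clock: 13.25
tool_pos: [449.8, -215.8, 119.9]
tool_rot: [-1.58, -0.094, -2.513]
wrist_force: [-0.6, 4.0, 0.0]
finger_gap: 10.2
angle est 0.84 radial off -1.5 z 119.9
t 13.25 F [-0.6  4.   0. ] tang on lever 3.56 gap 10.2 q [ 0.34  0.61  0.    1.99  0.12  0.61 -0.7 ]
0.88 [-0.0001 -0.0001  0.0028] -1.4
0.92 [ 0.0012 -0.      0.0057] -3.7
0.96 [0.0024 0.0001 0.0086] -6.0
1.0 [0.0034 0.0001 0.0115] -8.3
1.04 [0.0044 0.0002 0.0145] -10.6
```

```bash
python3 -m crank '[[0,0,0.003,-1.5,0.01],[0.001,0,0.006,-4,0.01],[0.0025,0,0.0085,-6,0.01],[0.0035,0,0.0115,-8.5,0.01],[0.0045,0,0.0145,-10.5,0.01]]';python3 m.py
```

```text
clock: 13.75
tool_pos: [453.7, -230.7, 120.1]
tool_rot: [-1.599, -0.092, -2.327]
wrist_force: [-1.9, 3.1, 1.1]
finger_gap: 10.2
angle est 1.034 radial off -1.4 z 120.1
t 13.75 F [-1.9  3.1  1.1] tang on lever 3.55 gap 10.2 q [ 0.4   0.62 -0.05  1.96  0.18  0.63 -0.55]
1.074 [-0.      0.      0.0028] -2.0
1.114 [0.0012 0.0001 0.0057] -4.3
1.154 [0.0024 0.0001 0.0086] -6.6
1.194 [0.0034 0.0001 0.0116] -8.9
1.234 [0.0043 0.0001 0.0146] -11.2
```

```bash
python3 -m crank '[[0,0,0.003,-2,0.01],[0.001,0,0.006,-4.5,0.01],[0.002,0,0.008,-6.5,0.01]]';python3 m.py
```

```text
clock: 14.05
tool_pos: [457.3, -238.7, 120.1]
tool_rot: [-1.61, -0.089, -2.212]
wrist_force: [-4.0, 0.4, 4.0]
finger_gap: 9.9
angle est 1.144 radial off -1.2 z 120.1
t 14.05 F [-4.   0.4  4. ] tang on lever 3.42 gap 9.9 q [ 0.43  0.63 -0.09  1.94  0.21  0.65 -0.45]
1.184 [ 0.0002 -0.      0.0028] -1.8
1.224 [ 0.0014 -0.      0.0056] -4.1
1.264 [ 0.0026 -0.      0.0085] -6.4
1.304 [ 0.0037 -0.      0.0115] -8.6
1.344 [ 0.0046 -0.0001  0.0145] -10.9
```

```bash
python3 -m crank '[[0,0,0.003,-1.5,0.01],[0.001,0,0.006,-3,0.01],[0.001,0,0.006,-3,0.01]]';python3 m.py
```

```text
clock: 14.35
tool_pos: [459.0, -242.2, 119.9]
tool_rot: [-1.621, -0.089, -2.158]
wrist_force: [-7.5, 5.8, 9.0]
finger_gap: 9.8
angle est 1.194 radial off -1.3 z 119.9
t 14.35 F [-7.5  5.8  9. ] tang on lever 9.46 gap 9.8 q [ 0.45  0.63 -0.1   1.93  0.22  0.66 -0.41]
1.234 [ 0.0001 -0.0002  0.0029] -1.6
1.274 [ 0.0014 -0.0002  0.0057] -3.9
1.314 [ 0.0025 -0.0003  0.0086] -6.2
1.354 [ 0.0036 -0.0003  0.0116] -8.5
1.394 [ 0.0045 -0.0004  0.0146] -10.8
```

```bash
python3 -m crank '[[0,0,0.005,0,0.01],[0,0,0.007,0,0.01],[0,0,0.007,0,0.01]]';python3 m.py
```

```text
clock: 14.65
tool_pos: [460.2, -243.7, 119.7]
tool_rot: [-1.631, -0.091, -2.157]
wrist_force: [-12.6, 8.8, 14.5]
finger_gap: 10.0
angle est 1.22 radial off -0.9 z 119.7
t 14.65 F [-12.6   8.8  14.5] tang on lever 15.32 gap 10.0 q [ 0.45  0.64 -0.11  1.91  0.22  0.68 -0.4 ]
1.26 [ 0.0005 -0.0004  0.0029] -3.1
1.3 [ 0.0017 -0.0005  0.0058] -5.4
1.34 [ 0.0028 -0.0006  0.0087] -7.7
1.38 [ 0.0038 -0.0007  0.0117] -10.0
1.42 [ 0.0046 -0.0008  0.0147] -12.3
```

```bash
python3 -m crank '[[0,0,-0.005,0,0.01],[0,0,-0.014,0,0.01],[0,0,-0.025,0,0.01],[0,-0.035,-0.025,0,0.01],[0,-0.08,-0.025,0,0.01]]'; python3 -m crank '[[0,-0.03,0,0,0.01],[0,-0.06,-0.02,0,0.01],[0,-0.06,-0.06,0,0.01],[0,-0.06,-0.1,0,0.01],[0,-0.06,-0.1,0,0.01]]'
python3 - <<'E'
from h import *
for c in("top","scene"):
    snap(c,c+"9.png")
im=cv2.imread("pics/top9.png")[80:280,160:440];cv2.imwrite("pics/t9c.png",cv2.resize(im,None,fx=2.8,fy=2.8,interpolation=3))
for n,z in(("isolator_grip",154),("lock_ball",140),("seal",10),("tape",7),("wood_drift",10)):
    for r in nets.recognise(n,"scene")[:1]: print(n,r)
print(pose()[0]["wrist_force"])
E
```

```text
clock: 15.15
tool_pos: [446.1, -226.0, 200.2]
tool_rot: [-1.635, -0.092, -2.157]
wrist_force: [0.7, -1.0, -0.7]
finger_gap: 9.9
clock: 15.65
tool_pos: [365.1, -165.6, 266.5]
tool_rot: [-1.637, -0.093, -2.155]
wrist_force: [1.1, -1.0, 0.6]
finger_gap: 10.0
isolator_grip {'uv': [314.5, 217.0], 'confidence': 0.78}
lock_ball {'uv': [381.6, 254.7], 'confidence': 0.64}
seal {'uv': [231.4, 252.0], 'confidence': 0.77}
tape {'uv': [246.3, 230.8], 'confidence': 0.78}
wood_drift {'uv': [215.1, 219.3], 'confidence': 0.51}
[ 0.63150544 -0.67662017  0.20736029]
```

View pics/t9c.png

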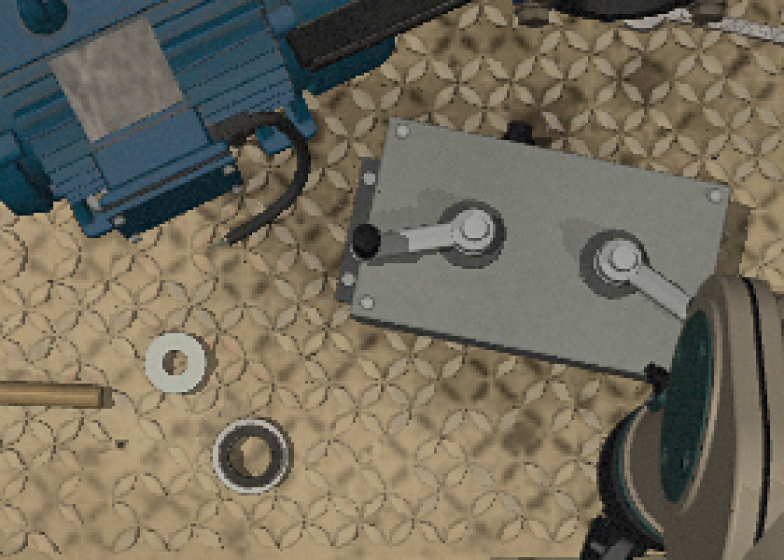

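View pics/scene9.png

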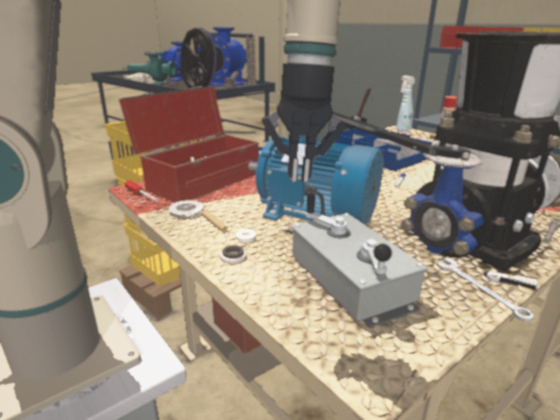

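```bash
python3 - <<'E'
from h import *
g=ray("top",(160+366/2.8,80+240/2.8),154)[:2]-ax_i
l=ray("scene",(382.5,253.5),138)[:2]-ax_l
print("iso",wrap(np.pi+yaw-np.arctan2(g[1],g[0])),np.linalg.norm(g)); print("lock",wrap(np.arctan2(l[1],l[0])-np.pi-yaw),np.linalg.norm(l))
from plant import close_job
close_job(); print(telemetry.get_state()["clock"])
E
```

```text
iso 1.1687090487128815 80.24553087334662
lock 1.1379405782312917 79.35917031971628
the job is handed in; nothing more can be done
the job is handed in; nothing more can be done
```

The interlock box is safe: the isolator lever is at its hidden stop, and the lock lever is thrown fully to its own stop. The job is handed in.

- **Isolator:** I pushed the post clockwise with the closed fingers against about 5–6 N of drag. The force then climbed to about 14 N over 2 mm, so I backed off. The force readings put the shaft at about 1.17 rad, and the last picture agrees.
- **Lock lever:** I pushed the ball anticlockwise and it passed the 0.13 block with only about 3.5 N of drag. It came up against its stop at about 15 N, which puts the shaft at about 1.15 rad. The picture gave 1.14 rad. That check is weaker, because it put the ball 79 mm from its shaft instead of 70 mm.
- **Last checks:** The arm was clear, with the wrist force near zero, and the seal, tape roll and wooden drift looked unmoved. The last clock reading before hand-in was about 16 s.

**Less clean:** The tool built up about 5° of tilt during the pushes. Against the stops this added a vertical force of about 12 N at the isolator and 14.5 N at the lock. The turning force on both levers read under 20 N at every check. At the lock stop the total force on the tool, vertical part included, reached about 21 N.

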